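Log the zero point of a gauge comparison

ROBOT

A 6-joint arm with a two-finger parallel gripper is mounted at the origin on the work surface. World frame = base frame: x ahead of the robot, y to its left, z up, the work surface at z = 0. Lengths are in m, angles in degrees, forces in N, time in s.
With the tool pointing down it reaches from about 0.275 to 0.85 m from the base axis. Payload 19 kg.
Tool frame: the origin (TCP) lies between the finger pads; the fingertips stand 11 mm ahead of it and the grasp point (between the pads) lies 8 mm behind it; z points along the fingers, y is the line along which they close (so a half turn about z gives the same grasp; the last joint's range is limited). The gripper opens to 85 mm and grips with 20 to 120 N. Pads are 22 mm wide; open, the fingers measure 114 mm over their backs; the gripper's body (76 mm by 85 mm) begins 54 mm behind the grasp point. The pads swing forward as they close: fully open they stand 13 mm farther back than shut.
Start: joints at [66.291, 8.623, 82.357, -0, 89.026, -7.678], TCP at [0.159, 0.553, 0.242] pointing down, gripper open.
Joint ranges: [-160.23, 160.23], [-39.13, 120.54], [6.94, 153.29], [-79.49, 259.48], [9.18, 160.14], [-161.06, 161.06]. Speed limits (degrees/s): [108.29, 108.29, 127.2, 172.46, 172.46, 172.46].

INTERFACE

Orientations are given as a 3x3 rotation matrix whose columns are the frame's x, y, z axes.
In Python, from cell import arm gives the robot as it stands.
- The arm moves only by the tool jog_arm, never from a script. Its argument "commands" is a list of rows, each a list of 7 numbers: the opening, from 0 (shut) to 1 (fully open), then the shift along the tool's x, y, z normalised to -1 to 1, where 1 is 0.6 m, then the turn, a rotation vector about the tool's x, y, z normalised to -1 to 1, where 1 is pi rad. A call has 1 to 20 rows; each row is the pose to reach, as a shift and turn from the pose commanded when the call began, along the tool's axes at that moment, turning the shorter way round; what a row does not reach only later rows make up. A row lasts 1/10 s, in which the tool goes at most 50 mm and 8.59 degrees, less where a joint would pass 70% of its speed; a pose out of reach is approached as far as the arm can. A call with a number of a shift or a turn outside -1 to 1 is refused whole. A call with a gripper value outside its range is refused whole. The fingers move at their own pace and stop on an object; "squeeze" is the grip in N (left out, the last holds). Time passes only in rows, so rows that repeat a pose let the fingers close. It gives the time, the measured TCP pose, the force, the opening and the grip force at its end, in the units of the state.
- arm.sense(): the state, without advancing time (a new reading comes with each control period).
- arm.grab_frame(name): name is "scene" or "top" or "wrist"; returns a dict with "img" (384x512x3 uint8, red, green, blue), "camera_matrix" (3x3 intrinsics, pixels), "R" (3x3) and "t" (3): a world point X has camera coordinates R X + t. Camera axes: x right, y down, z forward; pixel columns grow to the right and rows downward; lengths in m; the calibration is good to about 2 mm. A picture is of the moment at which its call begins. There is no depth.
- arm.close_job(): hands the job in; it is judged then, once.
Trained networks look in a picture, given as the dict that the camera call returned (one of the last four; its "shot" number tells which), for a name from the list of things; names that differ only in an ending like _2 or _b are one class to them, and where a whole thing is asked for, a point or a joint stands for the part that bears it (a point fixed in the world has none). Each returns a list of dicts, best first, with "p" (0 to 1); they miss things now and then, are a little off and sometimes report something else, mostly with a low value. They report only what shows in the picture. A call takes as long as a camera call. They do not tell look-alikes from the thing itself.
- arm.masks_of(picture, query): "region" (384x512 bool, what is visible of it) and "centre" ([column, row] in pixels, amid what is visible of it).
The state is a dict: "clock": time; "qpos": joint angles; "dq": joint speeds; "joint_efforts": joint torques, N m; "ee_pos": TCP position; "eef_rot": TCP orientation; "ft_force": force on the tool from outside, world axes, zero at the start; "torque": the same for the moment, N m; "width": opening from 0.0 (shut) to 1.0 (fully open); "gripper_force": force on a finger pad.
Only numpy, scipy, OpenCV 4.12 (cv2) and the standard library are available. Lean on these libraries where they do the work, as an engineer would, in place of code of your own. Each camera call takes 0.05 s, during which the arm holds its last target. There are 200 camera calls.

TASK

Log the zero point of the gauge on the pressure rig: press the red vent button fully down and hold it for a good second to let the line breathe out, then press the blue zero key on the yellow digital reference gauge, then tap the glass of the dial gauge lightly to settle its needle, and last press the green store key on the handheld logger where it lies. Use a light fingertip throughout, let each button come back up, press no other key, and do not lift or shift the logger or any of the other things on the bench.

Things in the scene. Friction and masses are not known exactly. Their poses are not given: they have to be found in the camera images.
- vent_top (a point): Centre of the top face of the red mushroom-headed vent button, diameter 34 mm, the only red thing on the pressure rig's own base. It stands on a small aluminium valve block at the robot's side of the rig, midway between the two gauges, its top 87 mm above the bench; nothing taller stands within 60 mm of it. The point moves down with the button.
- vent_button (a joint): Travel of the vent button, straight down: 0 m released, 0.006 m fully down. Sprung: starts to move at about 1.3 N, fully down at about 5.5 N, comes back up by itself.
- ref_zero_key_top (a point): Centre of the top of the blue zero key (round, 13 mm) on the digital reference gauge, 144 mm above the bench. It is the middle one of three keys in a row below the display; it stands 5 mm proud of the face.
- ref_zero_key (a joint): Travel of the blue zero key, straight down: 0 m released, 0.003 m fully down. Sprung: starts at about 1 N, fully down at about 3.7 N, comes back by itself.
- ref_units_key (a joint): Travel of the grey units key beside the blue one (13 mm, 34 mm away from it on the left side as seen by the robot), same action as the blue key. Not to be pressed.
- ref_power_key (a joint): Travel of the red on/off key on the other side of the blue one (13 mm, 34 mm away, on the right), same action as the blue key. Not to be pressed.
- ref_gauge: The digital reference gauge: yellow rubber-booted round case, diameter 110 mm, 54 mm tall, lying face up on one of the two quick connectors of the rig (either one), with a grey-green display and three keys on its face, the keys at the robot's side. Origin on its axis at its underside, 85 mm above the bench; face at 139 mm. Does not move.
- dial_head: The dial gauge under test: round grey steel case, diameter 106 mm, face up, with a flat glass of diameter 94 mm level with its rim over a white dial with black marks and a needle (dial 1 mm below the glass top). It stands on the other quick connector, 210 mm from the reference gauge. Origin on its axis, 53.5 mm below the top of the glass. The connector is sprung: under a touch the whole gauge gives straight down, from about 1 N on and up to 4 mm at about 6 N, and comes back.
- glass_top (a point): Centre of the top of the dial gauge's glass, 138.5 mm above the bench when untouched; moves down with the gauge. Anywhere on the glass may be tapped.
- dial_gauge: The fixed foot of the dial gauge in its quick connector; carries the sprung gauge. Origin on the gauge's axis, 85 mm above the bench.
- press_rig: The pressure rig: black base plate 220 x 380 x 16 mm on feet (top of the plate 26 mm above the bench), an aluminium manifold bar along y with two quick connectors 105 mm either side of the middle, a black screw-press barrel behind it (away from the robot) with a star handle at the +y end. Origin at the middle of the underside; its x axis points away from the robot, the vent button lies at (-72, 0) mm in its frame. Fixed to the bench.
- logger: The handheld logger: dark grey box with yellow sides lying loose on the bench, screen up, 175 x 85 x 29 mm, about 0.4 kg. Origin at the middle of its underside; its x axis runs from the keys towards the screen, z up.
- log_store_key_top (a point): Centre of the top of the green store key (round, 14 mm) on the logger, 34 mm above the bench, at (-55, +21) mm in the logger's frame; stands 5 mm proud.
- log_store_key (a joint): Travel of the green store key, straight down: 0 m released, 0.003 m fully down. Sprung: starts at about 1 N, fully down at about 3.7 N, comes back by itself.
- log_clear_key (a joint): Travel of the red clear key on the logger (14 mm, at (-55, -21) mm in its frame), same action. Not to be pressed.
- detector_sky: Sky-blue methane detector, loose box 180 x 100 x 66 mm, 0.95 kg, beside the rig on the logger's side; origin at the middle of its underside.
- detector_navy: Navy-blue methane detector of the same kind, at the robot's left.
- detector_violet: Violet methane detector of the same kind, at the robot's left.
- adaptor: Loose brass adaptor, 27 mm wide, 36 mm tall, standing on the rig's base plate (26 mm above the bench) to the left of the vent button.
- blank_plug: Loose steel blanking plug, 30 mm wide, 28 mm tall, standing on the rig's base plate to the right of the vent button.
- spanner: Loose spanner, 170 mm long, flat on the bench between robot and rig.
- screwdriver: Loose screwdriver, 160 mm long, flat on the bench in front of the robot, on its right.
- spray_bottle: Loose bottle of leak-finder, 48 mm in diameter, 120 mm tall, behind the rig.
Things that resemble listed ones, but are neither listed nor needed, are in the scene too. Of the things like the logger, leave any that is orange; of the rest the larger one is meant.

How it is judged (in metres and radians):
On the way, in this order (a step that is already met when the one before it is completed fails the run):
1. the red vent button is held fully down for about a second (value of joint vent_button above 0.0045 m), for 0.8 s.
2. the blue zero key of the reference gauge is pressed (value of joint ref_zero_key above 0.0018 m and value of joint vent_button below 0.001 m), for 0.05 s.
3. the glass of the dial gauge is tapped with the fingers (contact force between dial_head and the fingers above 0.8 N and horizontal distance between the grasp point and glass_top below 0.055 m and value of joint ref_zero_key below 0.0008 m).
4. the green store key of the logger is pressed, the glass being let go (value of joint log_store_key above 0.0018 m and contact force between dial_head and anything else below 0.1 N), for 0.05 s.
At the end, for the whole second after the job is handed in: All buttons and keys are back up (vent within 1 mm, keys within 0.8 mm); the logger lies flat and at rest within 12 mm of where it lay at the start; the detectors, adaptor, plug, spanner, screwdriver and bottle are within 15 mm of where they were (value of joint vent_button below 0.001 m and value of joint each of ref_zero_key, log_store_key, ref_units_key, ref_power_key, log_clear_key below 0.0008 m and distance of logger from where it was at the start of the episode below 0.012 m and angle between logger's own z axis and vertical below 0.05 rad and linear speed of logger below 0.01 m/s and distance of each of detector_sky, detector_navy, detector_violet, adaptor, blank_plug, spanner, screwdriver, spray_bottle from where it was at the start of the episode below 0.015 m); the robot touches nothing.
It fails at once if a wrong key is pressed (grey or red on the reference gauge, red on the logger) (value of joint any of ref_units_key, ref_power_key, log_clear_key above 0.0015 m).
It fails at once if the dial gauge is struck harder than 15 N (contact force between dial_gauge and anything else above 15 N).
It fails at once if the rig or its vent button, the reference gauge or the logger is pushed harder than 20 N (contact force between any of press_rig, ref_gauge, logger and the fingers above 20 N).
It fails at once if the logger is lifted or shifted by more than 12 mm (distance of logger from where it was at the start of the episode above 0.012 m).
It fails at once if another thing on the bench is lifted or shifted by more than 15 mm (distance of any of detector_sky, detector_navy, detector_violet, adaptor, blank_plug, spanner, screwdriver, spray_bottle from where it was at the start of the episode above 0.015 m).
It also fails if it takes over 58 s, if anything falls off the work surface, if the arm or the gripper's body presses on something with over 40 N, if the wrist force passes 120 N, or if a joint passes its speed limit or range.

## Working session

There is one attempt and no reset: what is moved stays moved. The work goes in short steps, Python scripts to look and compute and a tool call to move; the robot and the scene stay as the last step left them, time stands still between calls to the robot, and variables do not carry over. Pictures are saved under pics/ and viewed, at most 10 in all, crops included, and the job is handed in when it is done.

Besides the shell and the picture viewer there is one more tool, called in YAML: its name, and indented under it one key for each argument. jog_arm: Moves the arm, as the interface text tells. Its arguments: {"type":"object","properties":{"commands":{"type":"array"},"squeeze":{"type":"number"}},"required":["commands"]}

```bash
mkdir -p pics; cat > h.py <<'E'
import numpy as np, cv2
from cell import arm
def save(f,n,crop=None,s=1):
    im=cv2.cvtColor(f["img"],cv2.COLOR_RGB2BGR)
    if crop: a,b,c,d=crop; im=im[b:d,a:c]
    cv2.imwrite("pics/"+n,cv2.resize(im,None,fx=s,fy=s,interpolation=cv2.INTER_CUBIC))
def ray(f,u,v,z):
    K,R,t=[np.array(f[k],float) for k in("camera_matrix","R","t")]
    d=R.T@np.linalg.solve(K,[u,v,1]); c=-R.T@t
    return c+d*(z-c[2])/d[2]
def proj(f,X):
    K,R,t=[np.array(f[k],float) for k in("camera_matrix","R","t")]
    p=K@(R@np.array(X)+t); return p[:2]/p[2]
E
python3 - <<'E'
from h import *
S=arm.grab_frame("scene");T=arm.grab_frame("top")
im=np.hstack([S["img"],T["img"]])
save(S,"s.png",s=1.5);save(T,"t.png",s=1.5)
Z=dict(vent_top=.087,ref_zero_key_top=.144,glass_top=.1385,log_store_key_top=.034,ref_gauge=.139,logger=.029)
for n,z in Z.items():
  for nm,f in(("s",S),("t",T)):
    for m in arm.masks_of(f,n)[:4]: print(n,nm,round(m["p"],2),np.round(m["centre"]),m["region"].sum(),np.round(ray(f,*m["centre"],z),3))
s=arm.sense();print(s["clock"],s["ee_pos"],s["eef_rot"],s["ft_force"])
E
```

```text
vent_top t 0.55 [243. 184.] 77 [0.52  0.057 0.087]
ref_zero_key_top s 0.22 [258. 198.] 55 [0.567 0.013 0.144]
glass_top s 0.66 [249. 214.] 875 [ 0.606 -0.052  0.139]
glass_top s 0.4 [298. 189.] 864 [0.601 0.146 0.138]
glass_top t 0.65 [270. 158.] 869 [ 0.598 -0.031  0.139]
log_store_key_top s 0.2 [298. 186.] 794 [0.5   0.245 0.034]
ref_gauge s 0.73 [296. 187.] 872 [0.592 0.148 0.139]
ref_gauge s 0.18 [260. 194.] 36 [0.549 0.031 0.139]
ref_gauge t 0.94 [206. 163.] 974 [0.583 0.173 0.139]
ref_gauge t 0.54 [271. 159.] 880 [ 0.596 -0.034  0.139]
ref_gauge t 0.44 [294.  98.] 245 [ 0.79  -0.11   0.139]
logger s 0.94 [129. 206.] 538 [ 0.236 -0.289  0.029]
logger s 0.9 [154. 253.] 1426 [ 0.481 -0.318  0.029]
logger s 0.68 [ 94. 238.] 645 [ 0.313 -0.441  0.029]
logger t 0.66 [382. 251.] 546 [ 0.293 -0.417  0.029]
logger t 0.64 [344. 280.] 755 [ 0.197 -0.285  0.029]
logger t 0.58 [350. 204.] 1334 [ 0.453 -0.309  0.029]
0.7 [0.15880106 0.55260147 0.24228206] [[-9.61116188e-01  2.76144297e-01 -1.85772204e-05]
 [ 2.76144298e-01  9.61116185e-01 -7.76928369e-05]
 [-3.59956664e-06 -7.98018367e-05 -9.99999997e-01]] [-0.02462749 -0.45379607 -0.59172569]
```

View pics/s.png

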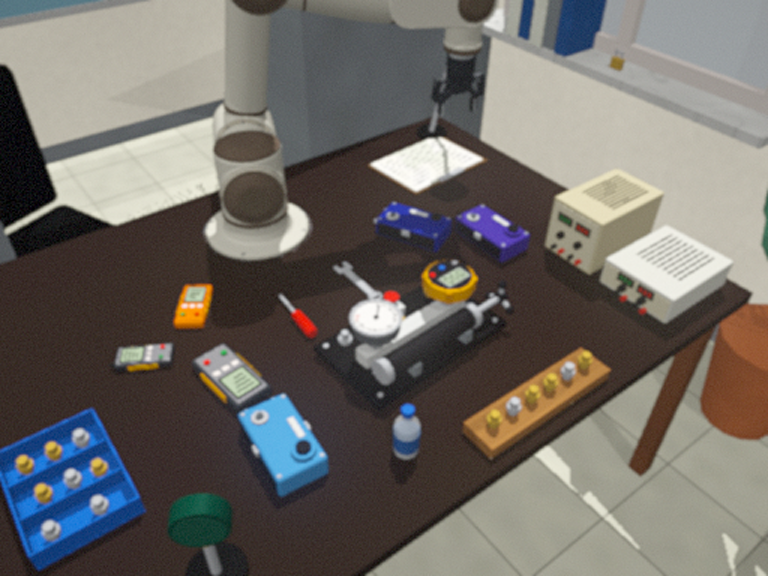

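View pics/t.png

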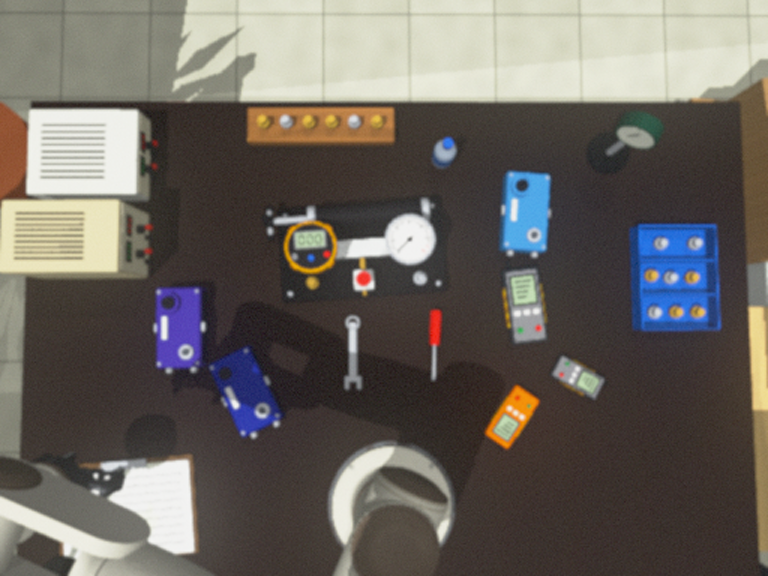

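The scene shows the rig with the yellow gauge on the left and the dial on the right, as the robot sees it. Candidates in the top view (768-wide pixels):
- **Vent:** the red button at (364,279) on the base plate. The red key at (327,255) belongs to the reference gauge, and the red screwdriver is at (435,327).
- **Logger:** the large grey one at (525,305), with its green key at (520,330) and red key at (538,328). The small grey one at (578,377) and the orange one at (512,417) are look-alikes.

The large grey logger fits the description. I'm moving over the rig for wrist views.

jog_arm:
  commands:
    - [0,-0.69,-0.64,-0.15,0,0,0.389]
    - [0,-0.69,-0.64,-0.15,0,0,0.389]
    - [0,-0.69,-0.64,-0.15,0,0,0.389]
    - [0,-0.69,-0.64,-0.15,0,0,0.389]
    - [0,-0.69,-0.64,-0.15,0,0,0.389]
    - [0,-0.69,-0.64,-0.15,0,0,0.389]
    - [0,-0.69,-0.64,-0.15,0,0,0.389]
    - [0,-0.69,-0.64,-0.15,0,0,0.389]
    - [0,-0.69,-0.64,-0.15,0,0,0.389]
    - [0,-0.69,-0.64,-0.15,0,0,0.389]
    - [0,-0.69,-0.64,-0.15,0,0,0.389]
    - [0,-0.69,-0.64,-0.15,0,0,0.389]
    - [0,-0.69,-0.64,-0.15,0,0,0.389]
    - [0,-0.69,-0.64,-0.15,0,0,0.389]
    - [0,-0.69,-0.64,-0.15,0,0,0.389]
    - [0,-0.69,-0.64,-0.15,0,0,0.389]
    - [0,-0.69,-0.64,-0.15,0,0,0.389]
  squeeze: 20

```text
clock: 2.4
ee_pos: [0.4504, 0.0699, 0.3324]
eef_rot: [[-0.07, 0.998, 0.0], [0.998, 0.07, -0.0], [-0.0, 0.0, -1.0]]
ft_force: [-0.1, 0.0, -0.0]
width: 0.001
gripper_force: 0.0
```

```bash
python3 - <<'E'
from h import *
W=arm.grab_frame("wrist");save(W,"w.png",s=1.5)
Z=dict(vent_top=.087,ref_zero_key_top=.144,glass_top=.1385,ref_gauge=.139)
for n,z in Z.items():
    for m in arm.masks_of(W,n)[:3]: print(n,round(m["p"],2),np.round(m["centre"]),m["region"].sum(),np.round(ray(W,*m["centre"],z),4))
s=arm.sense();print(s["clock"],s["ee_pos"],np.round(s["eef_rot"],3),s["qpos"],s["width"],s["ft_force"]); print(-W["R"].T@W["t"])
E
```

```text
vent_top 0.98 [302. 164.] 501 [0.5124 0.0651 0.087 ]
vent_top 0.52 [371.  46.] 145 [0.5761 0.2119 0.087 ]
vent_top 0.4 [187. 132.] 1410 [0.3612 0.0971 0.087 ]
ref_zero_key_top 0.47 [361.  82.] 134 [0.5518 0.1674 0.144 ]
glass_top 0.64 [365. 250.] 5118 [ 0.5939 -0.0269  0.1385]
ref_gauge 0.93 [381.  78.] 9600 [0.5736 0.1732 0.139 ]
2.65 [0.45059719 0.06940867 0.33234289] [[-0.069  0.998  0.   ]
 [ 0.998  0.069 -0.   ]
 [-0.     0.    -1.   ]] [-9.37239664e-01 -6.61751910e+00  8.75818219e+01 -5.60788774e-03
  9.90306781e+01 -4.90808434e+00] -0.0010766465922289851 [-0.29270613 -1.20932162 -0.01626283]
[0.4447492  0.14553379 0.46259592]
```

View pics/w.png

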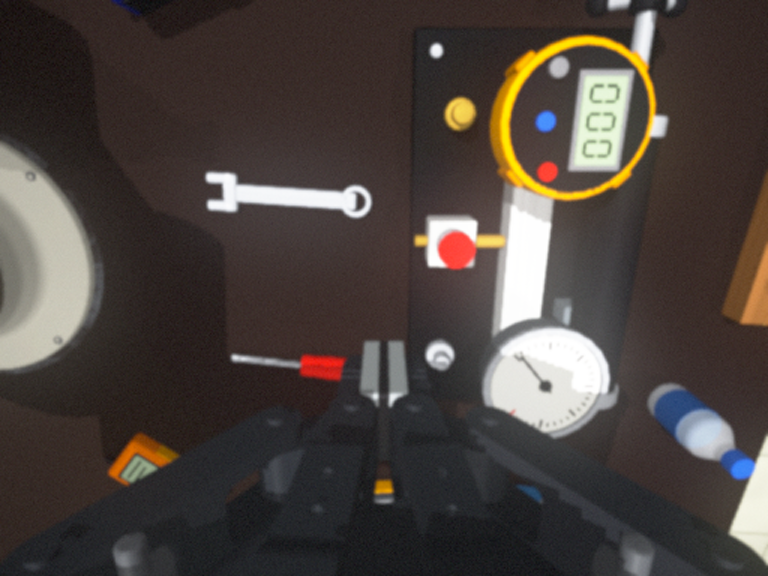

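The wrist view shows the vent button at (457,250), the blue key at (545,121) between the grey (559,67) and red (547,171) keys, and the dial at (545,380). Next I refine these by colour.

```bash
cat >> h.py <<'E'
def blob(f,u,v,lo,hi,r=14):
    h=cv2.cvtColor(f["img"],cv2.COLOR_RGB2HSV); h[...,0]=(h[...,0].astype(int)+30)%180
    m=cv2.inRange(h,lo,hi); n,l,st,c=cv2.connectedComponentsWithStats(m)
    k=min(range(1,n),key=lambda i:np.hypot(*(c[i]-[u,v]))+(1e3 if st[i,4]<8 else 0)); return c[k],st[k,4]
RED=((15,120,90),(42,255,255)); BLUE=((135,120,60),(160,255,255)); GREEN=((75,80,40),(115,255,255))
def tool(P):
    s=arm.sense(); return np.round(np.array(s["eef_rot"]).T@(np.array(P)-s["ee_pos"])/.6,4)
E
python3 - <<'E'
from h import *
W=arm.grab_frame("wrist");T=arm.grab_frame("top")
for nm,f,u,v,c,z in(("vent",W,304,166,RED,.087),("ventT",T,243,186,RED,.087),("blue",W,363,81,BLUE,.144),("blueT",T,207,172,BLUE,.144),("redkey",W,365,114,RED,.144),("storeT",T,347,220,GREEN,.034),("clearT",T,359,218,RED,.034)):
    b,a=blob(f,u,v,*c);print(nm,np.round(b,1),a,np.round(ray(f,*b,z),4))
p=ray(W,*blob(W,304,166,*RED)[0],.087); print(tool([p[0],p[1],.110]))
print(arm.sense()["ee_pos"])
for m in arm.masks_of(W,"glass_top")[:1]:
  c,r=cv2.minEnclosingCircle(np.argwhere(m["region"])[:,::-1].astype(np.float32)); print(c,r,ray(W,*c,.1385))
E
```

```text
vent [304.1 166.5] 486 [0.5152 0.0615 0.087 ]
ventT [289.7 217.5] 195 [ 0.4092 -0.0962  0.087 ]
blue [363.3  79.8] 162 [0.5544 0.1691 0.144 ]
blueT [162.7 259.4] 1301 [0.283  0.3037 0.144 ]
redkey [364.1 113.6] 175 [0.5614 0.1357 0.144 ]
storeT [346.5 219.8] 10 [ 0.3998 -0.2967  0.034 ]
clearT [358.5 218.4] 11 [ 0.4045 -0.3383  0.034 ]
[-0.0204  0.1065  0.3705]
[0.45062916 0.06929064 0.33230936]
(361.5, 251.5) 43.84642028808594 [ 0.59019114 -0.03045956  0.1385    ]
```

jog_arm:
  commands:
    - [0,-0.02,0.106,0.1,0,0,0]
    - [0,-0.02,0.106,0.2,0,0,0]
    - [0,-0.02,0.106,0.27,0,0,0]
    - [0,-0.02,0.106,0.32,0,0,0]
    - [0,-0.02,0.106,0.35,0,0,0]
    - [0,-0.02,0.106,0.37,0,0,0]
    - [0,-0.02,0.106,0.37,0,0,0]
    - [0,-0.02,0.106,0.37,0,0,0]

```text
clock: 3.6
ee_pos: [0.5157, 0.0616, 0.112]
eef_rot: [[-0.069, 0.998, 0.002], [0.998, 0.069, -0.0], [-0.0, 0.002, -1.0]]
ft_force: [0.7, -0.1, 0.5]
width: 0.002
gripper_force: 0.0
```

```bash
python3 - <<'E'
from h import *
W=arm.grab_frame("wrist");save(W,"w2.png",(200,100,456,292),2.5)
s=arm.sense();print(s["clock"],s["ee_pos"],s["ft_force"])
print(proj(W,np.array(s["ee_pos"])-[0,0,.011]))
b,a=blob(W,*proj(W,[.5152,.0615,.087]),*RED);print(b,a,ray(W,*b,.087))
E
```

```text
3.65 [0.51583478 0.06160795 0.11229076] [-0.36066913 -0.2921832  -0.04284852]
[256.23440033 243.83159267]
[255.97364458 220.16114458] 1328 [0.51521981 0.06915414 0.087     ]
```

View pics/w2.png

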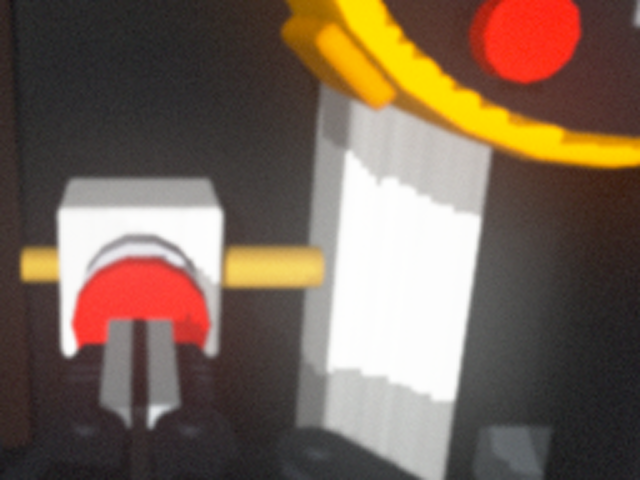

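The closed fingertips are centred on the red head, at crop (141,330). I'm pressing gently in steps.

jog_arm:
  commands:
    - [0,0,0,0.012,0,0,0]
    - [0,0,0,0.02,0,0,0]
    - [0,0,0,0.024,0,0,0]
    - [0,0,0,0.027,0,0,0]
    - [0,0,0,0.028,0,0,0]
    - [0,0,0,0.028,0,0,0]

```text
clock: 4.25
ee_pos: [0.515, 0.0616, 0.0936]
eef_rot: [[-0.069, 0.998, 0.0], [0.998, 0.069, -0.0], [-0.0, 0.0, -1.0]]
ft_force: [-0.5, 0.1, 3.7]
width: -0.003
gripper_force: 2.0
```

jog_arm:
  commands:
    - [0,0,0,0.0015,0,0,0]
    - [0,0,0,0.003,0,0,0]
    - [0,0,0,0.003,0,0,0]
    - [0,0,0,0.003,0,0,0]

```text
clock: 4.65
ee_pos: [0.515, 0.0616, 0.092]
eef_rot: [[-0.069, 0.998, 0.0], [0.998, 0.069, -0.0], [-0.0, 0.0, -1.0]]
ft_force: [-1.6, 0.3, 7.7]
width: 0.001
gripper_force: 3.9
```

The force is 7.7 N, past the 5.5 N needed, so the button is at its stop. I'm holding, then rising.

jog_arm:
  commands:
    - [0,0,0,0,0,0,0]
    - [0,0,0,0,0,0,0]
    - [0,0,0,0,0,0,0]
    - [0,0,0,0,0,0,0]
    - [0,0,0,0,0,0,0]
    - [0,0,0,0,0,0,0]
    - [0,0,0,0,0,0,0]
    - [0,0,0,0,0,0,0]
    - [0,0,0,0,0,0,0]
    - [0,0,0,0,0,0,0]
    - [0,0,0,0,0,0,0]
    - [0,0,0,0,0,0,0]
    - [0,0,0,-0.03,0,0,0]
    - [0,0,0,-0.1,0,0,0]
    - [0,0,0,-0.18,0,0,0]
    - [0,0,0,-0.25,0,0,0]
    - [0,0,0,-0.25,0,0,0]
    - [0,0,0,-0.25,0,0,0]

```text
clock: 6.45
ee_pos: [0.5151, 0.0616, 0.2421]
eef_rot: [[-0.069, 0.998, 0.001], [0.998, 0.069, -0.0], [-0.0, 0.001, -1.0]]
ft_force: [0.0, -0.2, -1.5]
width: -0.002
gripper_force: 0.0
```

```bash
python3 - <<'E'
from h import *
W=arm.grab_frame("wrist")
for P,c in(([.5544,.1691,.144],BLUE),([.5614,.1357,.144],RED)):
  b,a=blob(W,*proj(W,P),*c);print(b,a,ray(W,*b,P[2]))
s=arm.sense();print(s["clock"],s["ee_pos"],s["ft_force"],tool([.5544,.169,.168]))
E
```

```text
[321.046875  55.078125] 320 [0.55481965 0.16891866 0.144     ]
[324.41666667 103.66346154] 312 [0.56191086 0.13571496 0.144     ]
6.5 [0.51469397 0.06162352 0.24095953] [ 0.7571904   0.24638956 -0.20530303] [0.174  0.0784 0.1215]
```

jog_arm:
  commands:
    - [0,0.08,0.035,0,0,0,0]
    - [0,0.15,0.07,0,0,0,0]
    - [0,0.174,0.0785,0.03,0,0,0]
    - [0,0.174,0.0785,0.08,0,0,0]
    - [0,0.174,0.0785,0.11,0,0,0]
    - [0,0.174,0.0785,0.13,0,0,0]
    - [0,0.174,0.0785,0.137,0,0,0]
    - [0,0.174,0.0785,0.137,0,0,0]
    - [0,0.174,0.0785,0.137,0,0,0]

```text
clock: 7.4
ee_pos: [0.5551, 0.1689, 0.1603]
eef_rot: [[-0.069, 0.998, 0.001], [0.998, 0.069, 0.0], [0.0, 0.001, -1.0]]
ft_force: [0.2, -0.0, -0.9]
width: -0.001
gripper_force: 0.0
```

```bash
python3 - <<'E'
from h import *
W=arm.grab_frame("wrist");save(W,"w3.png",(150,120,406,312),2.5)
s=arm.sense();print(s["clock"],s["ee_pos"],s["ft_force"])
E
```

```text
7.45 [0.55510197 0.16894797 0.16043231] [-0.04843267 -0.04717716 -0.11102365]
```

View pics/w3.png

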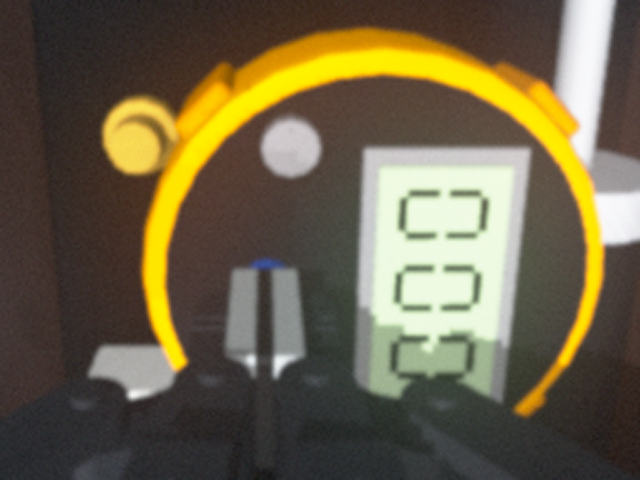

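The tips cover the blue key, with just a blue sliver visible at crop (266,263). The grey key, at (290,147), is clear.

jog_arm:
  commands:
    - [0,0,0,0.004,0,0,0]
    - [0,0,0,0.007,0,0,0]
    - [0,0,0,0.01,0,0,0]
    - [0,0,0,0.0115,0,0,0]
    - [0,0,0,0.0115,0,0,0]
    - [0,0,0,0.0115,0,0,0]

```text
clock: 8.05
ee_pos: [0.5548, 0.169, 0.1528]
eef_rot: [[-0.069, 0.998, 0.0], [0.998, 0.069, -0.0], [-0.0, 0.0, -1.0]]
ft_force: [0.0, -1.0, 3.0]
width: 0.001
gripper_force: 1.5
```

jog_arm:
  commands:
    - [0,0,0,0.001,0,0,0]
    - [0,0,0,0.001,0,0,0]
    - [0,0,0,0.001,0,0,0]

```text
clock: 8.35
ee_pos: [0.5548, 0.169, 0.1521]
eef_rot: [[-0.069, 0.998, 0.0], [0.998, 0.069, -0.0], [-0.0, 0.0, -1.0]]
ft_force: [0.3, 0.4, 2.9]
width: -0.002
gripper_force: 1.8
```

jog_arm:
  commands:
    - [0,0,0,-0.02,0,0,0]
    - [0,0,0,-0.07,0,0,0]
    - [0,0,0,-0.1,0,0,0]
    - [0,-0.08,0.01,-0.1,0,0,0]
    - [0,-0.16,0.02,-0.1,0,0,0]
    - [0,-0.24,0.03,-0.1,0,0,0]
    - [0,-0.31,0.038,-0.1,0,0,0]
    - [0,-0.335,0.039,-0.08,0,0,0]
    - [0,-0.335,0.039,-0.05,0,0,0]
    - [0,-0.335,0.039,-0.025,0,0,0]
    - [0,-0.335,0.039,-0.012,0,0,0]
    - [0,-0.335,0.039,-0.006,0,0,0]
    - [0,-0.335,0.039,-0.006,0,0,0]
    - [0,-0.335,0.039,-0.006,0,0,0]

```text
clock: 9.75
ee_pos: [0.5922, -0.0296, 0.1563]
eef_rot: [[-0.069, 0.998, 0.001], [0.998, 0.069, -0.0], [-0.0, 0.001, -1.0]]
ft_force: [0.6, 0.3, -0.1]
width: 0.001
gripper_force: 0.0
```

```bash
python3 - <<'E'
from h import *
W=arm.grab_frame("wrist");save(W,"w4.png",(100,100,356,292),2.5)
s=arm.sense();print(s["clock"],s["ee_pos"],s["ft_force"])
E
```

```text
9.8 [ 0.59218155 -0.02965666  0.15634273] [-0.45633235 -0.14177056 -0.25637049]
```

View pics/w4.png

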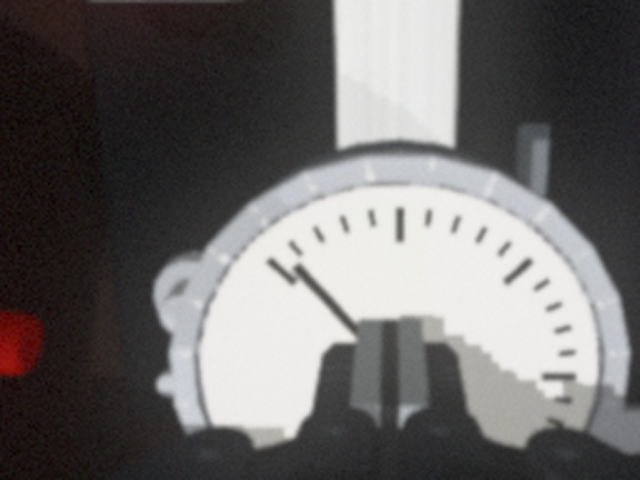

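The tips are near the middle of the dial glass, at crop (390,325). Light tap.

jog_arm:
  commands:
    - [0,0,0,0.005,0,0,0]
    - [0,0,0,0.009,0,0,0]
    - [0,0,0,0.012,0,0,0]
    - [0,0,0,0.0135,0,0,0]
    - [0,0,0,0.0135,0,0,0]

```text
clock: 10.3
ee_pos: [0.5919, -0.0299, 0.1476]
eef_rot: [[-0.069, 0.998, 0.0], [0.998, 0.069, -0.0], [-0.0, 0.0, -1.0]]
ft_force: [-0.9, 0.9, 4.8]
width: 0.003
gripper_force: 1.7
```

jog_arm:
  commands:
    - [0,0,0,-0.02,0,0,0]
    - [0,0,0,-0.08,0,0,0]
    - [0,0,0,-0.15,0,0,0]
    - [0,-0.06,-0.05,-0.2,0,0,0]
    - [0,-0.12,-0.1,-0.2,0,0,0]
    - [0,-0.18,-0.15,-0.2,0,0,0]
    - [0,-0.24,-0.2,-0.2,0,0,0]
    - [0,-0.3,-0.25,-0.2,0,0,0]
    - [0,-0.36,-0.3,-0.2,0,0,0]
    - [0,-0.42,-0.35,-0.2,0,0,0]
    - [0,-0.422,-0.35,-0.2,0,0,0]
    - [0,-0.422,-0.35,-0.2,0,0,0]
    - [0,-0.422,-0.35,-0.2,0,0,0]

```text
clock: 11.6
ee_pos: [0.4002, -0.2965, 0.268]
eef_rot: [[-0.069, 0.998, 0.0], [0.998, 0.069, -0.0], [-0.0, 0.0, -1.0]]
ft_force: [-0.4, -0.4, -0.3]
width: 0.003
gripper_force: 0.0
```

```bash
python3 - <<'E'
from h import *
W=arm.grab_frame("wrist");save(W,"w5.png",s=1.5)
for P,c in(([.3998,-.2967,.034],GREEN),([.4045,-.3383,.034],RED)):
  b,a=blob(W,*proj(W,P),*c);print(b*1.5,a,ray(W,*b,P[2]),proj(W,P)*1.5)
s=arm.sense();print(s["clock"],s["ee_pos"],s["ft_force"],np.round(s["eef_rot"],3))
E
```

```text
[383.31176471 237.24705882] 85 [ 0.40004579 -0.29537596  0.034     ] [382.91452859 238.76098793]
[385.5     284.08125] 80 [ 0.40483785 -0.33678769  0.034     ] [384.99347746 285.69580237]
11.65 [ 0.40042895 -0.29617138  0.26792678] [ 0.13595596  0.27230257 -0.89353887] [[-0.07   0.998  0.   ]
 [ 0.998  0.07  -0.   ]
 [-0.     0.    -1.   ]]
```

View pics/w5.png

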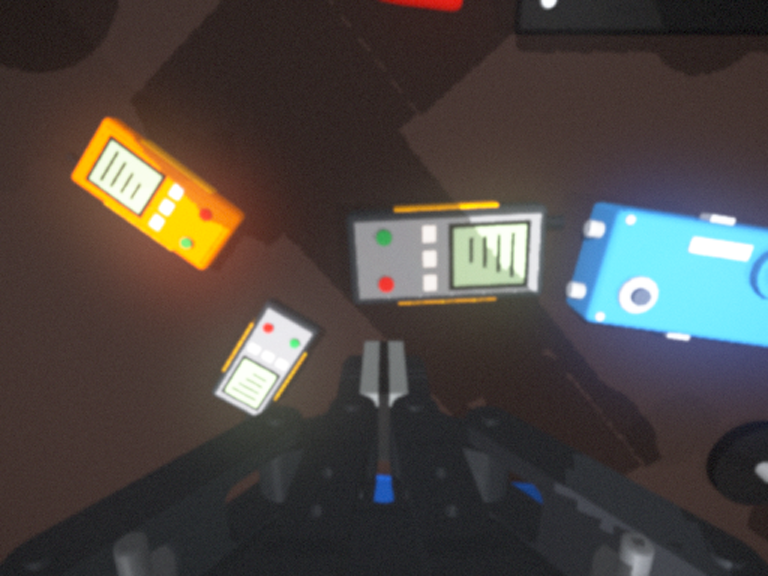

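The large grey logger is confirmed, with its green key at (383,237) and red key at (386,284). The orange logger at (157,193) and the small grey one at (268,358) are left alone. Descending over the green key.

jog_arm:
  commands:
    - [0,0.001,0,0.08,0,0,0]
    - [0,0.001,0,0.16,0,0,0]
    - [0,0.001,0,0.24,0,0,0]
    - [0,0.001,0,0.3,0,0,0]
    - [0,0.001,0,0.34,0,0,0]
    - [0,0.001,0,0.355,0,0,0]
    - [0,0.001,0,0.361,0,0,0]
    - [0,0.001,0,0.361,0,0,0]
    - [0,0.001,0,0.361,0,0,0]

```text
clock: 12.55
ee_pos: [0.4005, -0.2967, 0.0522]
eef_rot: [[-0.069, 0.998, 0.001], [0.998, 0.069, -0.001], [-0.002, 0.001, -1.0]]
ft_force: [-0.5, -0.1, -0.1]
width: 0.003
gripper_force: 0.0
```

```bash
python3 - <<'E'
from h import *
W=arm.grab_frame("wrist");save(W,"w6.png",(150,120,406,312),2.5)
s=arm.sense();print(s["clock"],s["ee_pos"],s["ft_force"])
E
```

```text
12.6 [ 0.4003861  -0.29674869  0.05220246] [-0.44276143 -0.70752977  0.17253295]
```

View pics/w6.png

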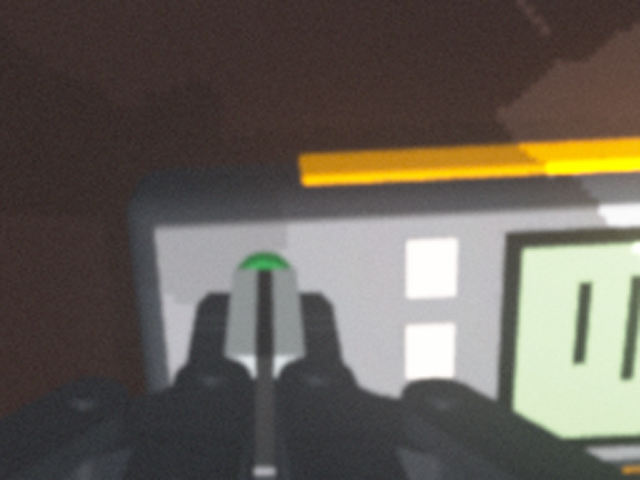

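The tips sit over the green key, at crop (264,262). Pressing.

jog_arm:
  commands:
    - [0,0,0,0.006,0,0,0]
    - [0,0,0,0.01,0,0,0]
    - [0,0,0,0.013,0,0,0]
    - [0,0,0,0.0147,0,0,0]
    - [0,0,0,0.0147,0,0,0]
    - [0,0,0,0.0147,0,0,0]

```text
clock: 13.2
ee_pos: [0.3998, -0.2964, 0.0422]
eef_rot: [[-0.069, 0.998, 0.0], [0.998, 0.069, -0.0], [-0.0, 0.0, -1.0]]
ft_force: [-0.9, 0.8, 2.7]
width: 0.0
gripper_force: 1.3
```

jog_arm:
  commands:
    - [0,0,0,0.001,0,0,0]
    - [0,0,0,0.001,0,0,0]
    - [0,0,0,0.001,0,0,0]

```text
clock: 13.5
ee_pos: [0.3998, -0.2964, 0.0416]
eef_rot: [[-0.069, 0.998, -0.0], [0.998, 0.069, -0.0], [-0.0, -0.0, -1.0]]
ft_force: [0.4, -0.5, 3.5]
width: -0.005
gripper_force: 1.6
```

jog_arm:
  commands:
    - [0,0,0,-0.02,0,0,0]
    - [0,0,0,-0.08,0,0,0]
    - [0,0,0,-0.16,0,0,0]
    - [0,0,0,-0.24,0,0,0]
    - [0,0,0,-0.32,0,0,0]
    - [0,0,0,-0.37,0,0,0]
    - [0,0,0,-0.37,0,0,0]
    - [0,0,0,-0.37,0,0,0]
    - [0,0,0,-0.37,0,0,0]

```text
clock: 14.4
ee_pos: [0.3995, -0.296, 0.2626]
eef_rot: [[-0.069, 0.998, -0.001], [0.998, 0.069, 0.001], [0.001, -0.001, -1.0]]
ft_force: [0.7, -0.1, 0.2]
width: -0.002
gripper_force: 0.0
```

```bash
python3 - <<'E'
from h import *
W=arm.grab_frame("wrist")
b,a=blob(W,*proj(W,[.4,-.2955,.034]),*GREEN);print(a,ray(W,*b,.034))
s=arm.sense();print(s["clock"],s["ee_pos"],s["ft_force"])
print(arm.close_job())
E
```

```text
85 [ 0.40002333 -0.29531917  0.034     ]
14.45 [ 0.39947086 -0.29602121  0.26246638] [0.67844462 0.44011415 0.08372525]
the job is handed in; nothing more can be done
None
```

I handed the job in at 14.5 s with all four presses done in order: vent held over a second, blue zero key, glass tap and green store key. The highest force I read was 7.7 N, and the logger's green key measured in the same place afterwards; the hand-in gave no verdict.

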